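# Slide an orifice plate under the spring clip of a trap test holder

## Robot

A 6-joint arm with a two-finger parallel gripper is mounted at the origin on the work surface. World frame = base frame: x ahead of the robot, y to its left, z up, the work surface at z = 0. Lengths are in mm, angles in rad, forces in N, time in s.
With the tool pointing down it reaches from about 350 to 775 mm from the base axis. Payload 7.3 kg.
Tool frame: the origin (TCP) lies at the very end of the fingers, on their centre line; the grasp point (between the pads) lies 19 mm behind it (bot.grasp_offset is the distance from the TCP to the grasp point, in mm); z points along the fingers, y is the direction in which the jaws open and shut (so a half turn about z gives the same grasp; the last joint's range is limited). The gripper opens to 92 mm and grips with 3 to 60 N. Pads are 19 mm wide; open, the fingers measure 130 mm over their backs; the gripper's body (75 mm by 190 mm) begins 47 mm behind the grasp point.
Start: joints at [1.051, 0.342, 1.524, -0, 1.275, -0.146], TCP at [191.694, 488.772, 226.741] pointing down, gripper open.
Joint ranges: [-2.53, 2.53], [-0.77, 2.02], [0.04, 2.7], [-1, 4.14], [0.28, 2.66], [-3.11, 3.11]. Speed limits (rad/s): [2.57, 2.57, 3.14, 3.14, 3.14, 3.14].

## Interface

Orientations are given as [roll, pitch, yaw] about the fixed x, y, z axes, in that order (R = Rz(yaw) Ry(pitch) Rx(roll)).
In Python, from plant import bot gives the robot as it stands.
- The arm moves only by the tool servo_tool, never from a script. Its arguments are lists of equal length, an entry for each row: "angular": the turn, a rotation vector about the world's x, y, z in degrees, a list of three; "slide": the shift along the world's x, y, z in mm, a list of three; "grip": the opening, from -1 (shut) to 1 (fully open), so that 0 is half open. In form: {"angular": [[ax, ay, az], ...], "slide": [[dx, dy, dz], ...], "grip": [grip, ...]}. A call has 1 to 10 rows; each row is the pose to reach, as a shift and turn from the pose commanded when the call began; what a row does not reach only later rows make up. A row lasts 1/12 s, in which the tool goes at most 41.7 mm and 7.16 degrees, less where a joint would pass 70% of its speed; a pose out of reach is approached as far as the arm can. A call with a gripper value outside its range is refused whole. The fingers move at their own pace and stop on an object; the grip force is fixed at half the most. Time passes only in rows, so rows that repeat a pose let the fingers close. It gives the time, the measured TCP pose, the force and the opening at its end, in the units of the state.
- bot.get_obs(): the state, without advancing time (a new reading comes with each control period).
- bot.capture(name): name is "scene" or "top" or "wrist"; returns a dict with "img" (480x640x3 uint8, blue, green, red), "range_z" (480x640 float32, mm along the optical axis (not along the pixel's ray), 0 where there is no reading), "fov_y" (degrees; the focal length in pixels is half the picture's height over the tangent of half this angle, whatever the lens; pixels are square), "cx", "cy" (the principal point, pixels), "R" (3x3) and "t" (3): a world point X has camera coordinates R X + t; the wrist camera has in their place "T_tool_cam" (4x4, takes a point from camera to tool coordinates, whose origin is the TCP and whose axes are the flange's). Camera axes: x right, y down, z forward; pixel columns grow to the right and rows downward; lengths in mm; the calibration is good to about 2 mm. A picture is of the moment at which its call begins: read the wrist's pose just before it.
- bot.close_job(): hands the job in, once; it reports no verdict.
The state is a dict: "time": time; "joint_positions": joint angles; "dq": joint speeds; "tau": joint torques, N m; "tool_pos": TCP position; "tcp_rot": TCP orientation; "contact_force": force on the tool from outside, world axes, zero at the start; "moment": the same for the moment, N m; "grip_width": finger opening in mm.
Only numpy, scipy, OpenCV 4.12 (cv2) and the standard library are available. Lean on these libraries where they do the work, as an engineer would, in place of code of your own. Each camera call takes 0.05 s, during which the arm holds its last target.

## Task

Load the brass orifice plate into the grey test holder: with one fingertip press the red tail of the spring clip down and keep it down, while the other fingertip pushes the plate by its upturned rear lip along the channel, beneath the raised jaw and fully home against the stop. Only then let the clip close on the plate and draw the hand clear. Push only: do not lift or tip the plate, and leave the other things on the bench where they are.

Things in the scene. Friction and masses are not known exactly. Their poses are not given: they have to be found in the camera images.
- holder: Grey plate holder fixed to the bench. Origin on the bench under the channel's centreline; +x along the channel towards the stop (pushing direction), +y towards the red tail, z up. Slab x -95 to 80, y -32 to 90 mm, 20 mm thick: channel floor at z = 20. Channel 42 mm wide between rails 4 mm high (x -63 to 67).
- stop (a point): Middle of the face of the steel stop that ends the channel (holder frame 67, 0, 23 mm); the stop rises 12 mm above the channel floor.
- pivot (a point): Point of the clip's pivot bar beside the channel (holder frame -35, 34, 27 mm): a steel bar 8 mm thick, along x, from x -91 to 64, in bearing blocks at both ends that reach 34 mm above the bench.
- clip (a joint): Spring clip, a rocker on the pivot bar: rad, 0 = closed, grows as the red tail goes down, hard stop at 0.30. Pressing the tail 28 mm from the pivot takes about 4 N to start, 7 N at the stop; it springs shut when released. The plate passes beneath the jaw above 0.15; with the plate under it the clip rests at about 0.13.
- clip_tail (a point): Middle of the top of the red tail, which turns with the clip: flat strip 100 mm long (holder x -85 to 15), 40 mm wide (holder y 42 to 82); a finger can slide along it while holding it down. At rest it slopes up away from the channel by 0.30 rad (this point 35 mm above the bench); fully pressed it is level, its top 27 mm above the bench everywhere.
- clip_jaw (a point): Middle of the underside of the clip's steel jaw (holder x 37 to 53 mm, 10 mm across, at y about -2): 2 mm above the channel floor when closed, about 12 mm with the tail fully down. Its arm bridges from the pivot bar over the channel at the same x, top 45 mm above the bench closed, about 57 mm open.
- plate: Brass orifice plate with a dark round mark, 60 long (x) x 40 x 6 mm, about 0.15 kg, lying in the channel short of the jaw. Origin: centre of its underside; x along the holder's x. A lip 4 mm thick stands along its rear (-x) edge, top 16 mm above the underside. Home, its origin is at holder x = 37 mm, y = 0, z = 20; at the start at x -15 to 1.
- plate_lip (a point): Middle of the top edge of the lip's rear face, the face to push (plate frame -30, 0, 16 mm).
- ring_a: Bystander: copper sealing ring, 44 mm across, 5 mm high, on the bench beside the holder; origin at the centre of its underside.
- ring_b: Bystander: the second copper sealing ring, same size.
- wrench: Bystander: chrome socket wrench, 190 mm long (its x), up to 40 mm high at the socket, on the bench beyond the stop.
- sight_glass: Bystander: bronze sight-glass housing, 64 mm across, 66 mm high; origin at the centre of its underside.
- elbow: Bystander: galvanized elbow fitting lying flat, arms 50 mm long, 42 mm high; origin at the bench under its corner.
- spare_plate: Bystander: spare steel orifice plate, same shape as the brass one, lying on the bench.
Not all that is in view belongs to the job. Of the things like the holder, leave any that is purple; of the rest the larger one is meant. Several things have the shape of the plate; the one meant has the colours described above.

How it is judged (in metres and radians):
On the way, in this order (a step that is already met when the one before it is completed fails the run):
1. a finger holds the clip's tail down while the plate is still short of the jaw (value of joint clip above 0.17 rad and contact force between the fingers and clip above 0.8 N and x of plate in the frame of holder below 0.01 m), for 0.1 s.
2. the plate is home against the stop while a finger still holds the clip's tail down (value of joint clip above 0.17 rad and contact force between the fingers and clip above 0.8 N and x of plate in the frame of holder between 0.0335 and 0.0395 m), for 0.1 s.
At the end, for the whole second after the job is handed in: The brass plate lies flat in the channel within about 3 mm of the stop, at rest, and the released clip presses on it (clip at 0.08 to 0.17 rad, more than 1 N on the plate) (x of plate in the frame of holder between 0.0335 and 0.0395 m and y of plate in the frame of holder between -0.003 and 0.003 m and z of plate in the frame of holder below 0.0225 m and angle between the x axis of plate and the x axis of holder, either way round below 0.08 rad and value of joint clip between 0.08 and 0.17 rad and contact force between clip and plate above 1 N and linear speed of plate below 0.01 m/s); the robot touches nothing.
It fails at once if the plate is lifted more than 6 mm or tipped by more than 0.2 rad (z of plate in the frame of holder above 0.026 m or angle between plate's own z axis and vertical above 0.2 rad).
It fails at once if a bystander is moved by more than 20 mm (distance of any of ring_a, ring_b, wrench, sight_glass, elbow, spare_plate from where it was at the start of the episode above 0.02 m).
It also fails if it takes over 35 s, if anything falls off the work surface, if the arm or the gripper's body presses on something with over 40 N, if the wrist force passes 120 N, or if a joint passes its speed limit or range.

## Working session

There is one attempt and no reset: what is moved stays moved. The work goes in short steps, Python scripts to look and compute and a tool call to move; the robot and the scene stay as the last step left them, time stands still between calls to the robot, and variables do not carry over. Pictures are saved under pics/ and viewed, and the job is handed in when it is done.

Besides the shell and the picture viewer there is one more tool, called after "Call:" as name(argument=value, ...) on one line, values as JSON. servo_tool: Moves the arm, as the interface text tells. Its arguments: {"type":"object","properties":{"angular":{"type":"array","items":{"type":"array","items":{"type":"number"}}},"slide":{"type":"array","items":{"type":"array","items":{"type":"number"}}},"grip":{"type":"array","items":{"type":"number"}}},"required":["angular","slide","grip"]}

```bash
ls; mkdir -p pics; python3 - <<'E'
from plant import bot
import cv2,pickle
print(bot.get_obs())
for n in("scene","top"):
    c=bot.capture(n); cv2.imwrite(f"pics/{n}0.png",c["img"]); pickle.dump(c,open(f"{n}0.pkl","wb")); print(n,c["fov_y"],c["cx"],c["cy"],c.get("R"),c.get("t"))
E
```

```text
pics
{'time': 0.0, 'joint_positions': array([ 1.05098372e+00,  3.42738897e-01,  1.52506079e+00, -2.11498662e-05,
        1.27538453e+00, -1.46022095e-01]), 'dq': array([-0.00032343,  0.00013928,  0.00229818,  0.00110433, -0.00035034,
        0.00163819]), 'tau': array([-1.27938718e-03, -4.31236768e+01, -2.44219011e+01,  7.16400566e-02,
        5.59217006e-02, -1.21401745e-04]), 'tool_pos': array([191.48507973, 488.37782972, 226.02129464]), 'tcp_rot': array([-3.14001509e+00, -2.11569513e-04,  2.76780815e+00]), 'contact_force': array([ 0.20319273, -0.21260863, -0.132354  ]), 'moment': array([-0.00940468, -0.06489626,  0.01102279]), 'grip_width': 91.96624888830071}
scene 46.83466121051047 311.52887081093473 239.60561783146807 [[ 0.02201384  0.9995877  -0.01843418]
 [ 0.61834537 -0.02810202 -0.7854039 ]
 [-0.78559811  0.00589107 -0.61870906]] [   5.27223062 -307.33836616 1551.96572335]
top 56.6178401168653 313.08667575981036 236.57827779339297 [[-0.01359495 -0.99966286  0.02212118]
 [-0.9806243   0.00900567 -0.19569076]
 [ 0.19542557 -0.02435298 -0.98041613]] [-18.10336369 542.71462923 765.39610547]
```

View pics/scene0.png

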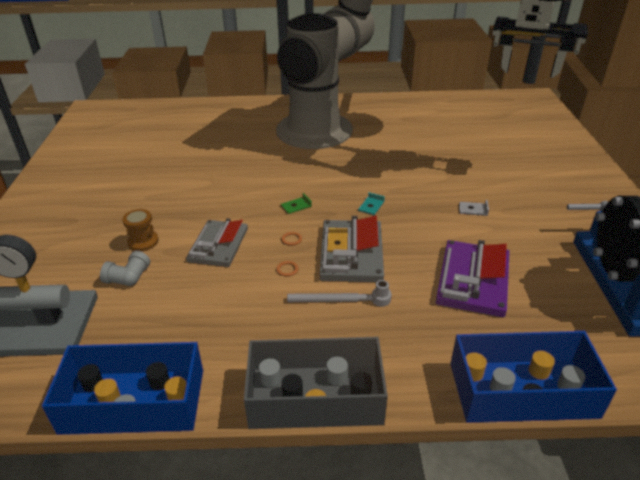

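View pics/top0.png

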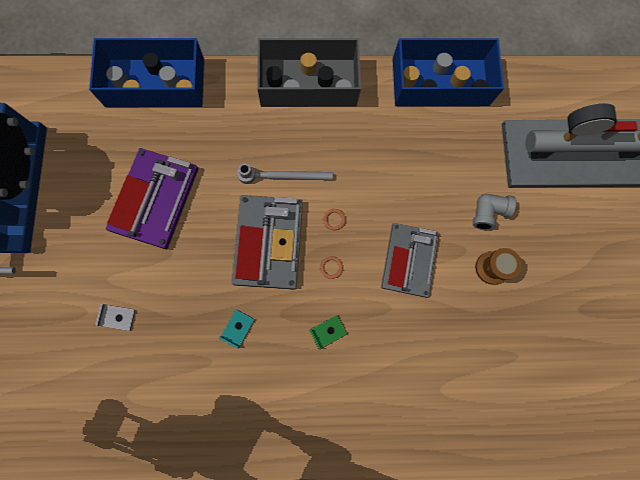

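The larger grey holder is at about (267,242) in the top view. Its red tail is at (250,253), the brass plate at (282,245) and the jaw at (280,212), with the stop side pointing up and away from the robot.

```bash
cat > h.py <<'E'
import numpy as np,cv2,pickle
def K(c):
    f=240/np.tan(np.radians(c["fov_y"]/2)); return f
def proj(c,X):
    p=np.asarray(c["R"])@np.asarray(X,float)+np.asarray(c["t"]); f=K(c); return np.array([c["cx"]+f*p[0]/p[2],c["cy"]+f*p[1]/p[2]])
def ray(c,uv,z):
    f=K(c);R=np.asarray(c["R"]);t=np.asarray(c["t"]);o=-R.T@t
    d=R.T@np.array([(uv[0]-c["cx"])/f,(uv[1]-c["cy"])/f,1.]); return o+d*(z-o[2])/d[2]
def depth(c,u,v):
    f=K(c);R=np.asarray(c["R"]);t=np.asarray(c["t"]);Z=c["range_z"][v,u]
    p=np.stack([(u-c["cx"])/f*Z,(v-c["cy"])/f*Z,Z],-1); return (p-t)@R
E
python3 - <<'E'
from h import *
c=pickle.load(open("top0.pkl","rb")); im=c["img"]
v,u=np.mgrid[185:300,222:312]; 
cv2.imwrite("pics/crop_top.png",cv2.resize(im[185:300,222:312],None,fx=5,fy=5,interpolation=cv2.INTER_CUBIC))
s=pickle.load(open("scene0.pkl","rb")); cv2.imwrite("pics/crop_sc.png",cv2.resize(s["img"][205:295,305:395],None,fx=6,fy=6,interpolation=cv2.INTER_CUBIC))
hsv=cv2.cvtColor(im,cv2.COLOR_BGR2HSV)
roi=np.zeros(im.shape[:2],bool); roi[185:300,222:312]=1
H,S,V=[hsv[...,i] for i in range(3)]
for n,m in (("red",((H<8)|(H>172))&(S>150)&roi),("brass",(H>12)&(H<28)&(S>120)&(V>140)&roi),("grey",(S<50)&(V>60)&roi)):
    m=m.astype(np.uint8)
    k,l,st,ce=cv2.connectedComponentsWithStats(m)
    for i in range(1,k):
        if st[i,4]>60:
            vv,uu=np.nonzero(l==i); r=cv2.minAreaRect(np.stack([uu,vv],1).astype(np.float32)); P=depth(c,uu,vv)
            print(n,st[i],r,np.round(np.median(P,0)),np.percentile(P[:,2],[5,50,95]).round(1))
            print(cv2.boxPoints(r).round(1).tolist())
E
```

```text
red [ 235  225   28   55 1207] ((249.0948028564453, 252.57089233398438), (23.084213256835938, 53.21347427368164), 5.8263421058654785) [516.  95.  35.] [28.8 34.8 40.9]
[[234.89999389648438, 277.8999938964844], [240.3000030517578, 224.89999389648438], [263.29998779296875, 227.3000030517578], [257.8999938964844, 280.20001220703125]]
brass [270 229  24  31 556] ((282.0853576660156, 244.23171997070312), (20.981992721557617, 30.47910499572754), 6.34019136428833) [532.  34.  26.] [23.4 25.8 34.8]
[[270.0, 258.20001220703125], [273.29998779296875, 227.89999389648438], [294.20001220703125, 230.1999969482422], [290.79998779296875, 260.5]]
grey [ 232  195   70   94 3193] ((266.93792724609375, 241.24485778808594), (63.861976623535156, 90.85176849365234), 4.763641834259033) [569.  55.  20.] [17.3 20.4 43.7]
[[231.3000030517578, 283.8999938964844], [238.89999389648438, 193.3000030517578], [302.5, 198.60000610351562], [295.0, 289.20001220703125]]
```

View pics/crop_top.png

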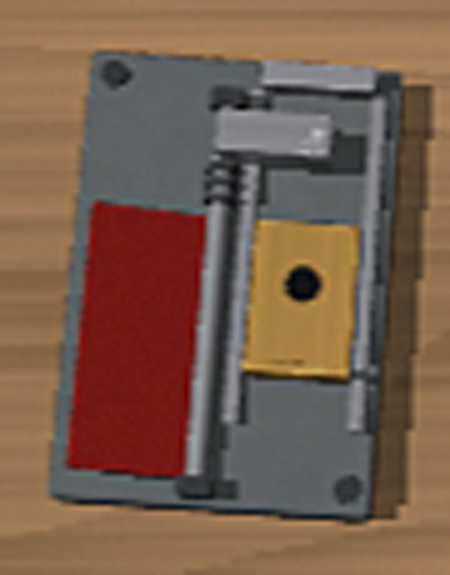

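View pics/crop_sc.png

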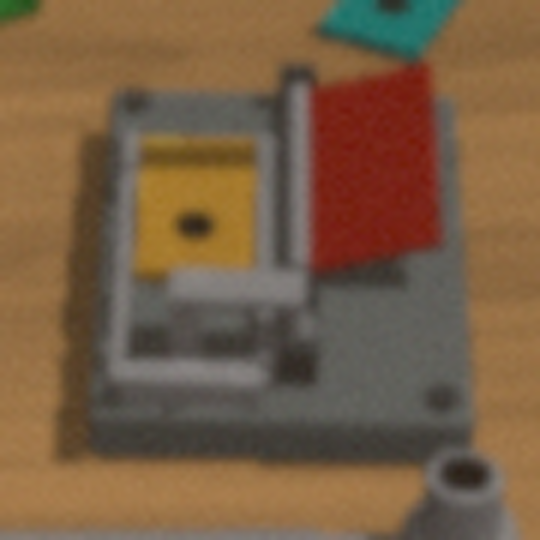

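```bash
python3 - <<'E'
from h import *
c=pickle.load(open("top0.pkl","rb")); im=c["img"]
print("cam",-np.asarray(c["R"]).T@np.asarray(c["t"]))
o=np.array([222,185])-0.4
# slab corners
px=[(93,52),(400,72),(370,518),(52,495)]
hf=np.array([(80,90),(80,-32),(-95,-32),(-95,90)],float)
W=np.array([ray(c,np.array(p)/5+o,20)[:2] for p in px]); print(W.round(1))
a=hf-hf.mean(0);b=W-W.mean(0)
yaw=np.arctan2((a[:,0]*b[:,1]-a[:,1]*b[:,0]).sum(),(a*b).sum()); R=np.array([[np.cos(yaw),-np.sin(yaw)],[np.sin(yaw),np.cos(yaw)]])
t=W.mean(0)-R@hf.mean(0); print("yaw",yaw,"t",t); print("res",((W-(hf@R.T+t))).round(1))
# plate dark mark & corners at z 26
for n,p,z in (("mark",(302,283),26),("plFL",(260,220),26),("plFR",(360,228),26),("plRR",(349,380),36),("plRL",(243,372),36),("stopL",(265,62),32),("stopR",(375,67),32),("jawarm",(275,132),45),
  ("redTL",(95,203),41),("redTR",(208,215),28.8),("redBR",(185,475),28.8),("redBL",(68,465),41)):
    w=ray(c,np.array(p)/5+o,z)[:2]; print(n,w.round(1),(R.T@(w-t)).round(1))
# depth check of slab
v,u=np.mgrid[195:290:1,232:302:1]; P=depth(c,u.ravel(),v.ravel()); h=(P[:,:2]-t)@R
for n,x0,x1,y0,y1 in(("floor",-90,-70,-20,20),("slab",30,70,60,85),("plate",-5,15,-15,-8),("rail",-60,60,-24,-22),("jaw",39,51,0,20)):
    m=(h[:,0]>x0)&(h[:,0]<x1)&(h[:,1]>y0)&(h[:,1]<y1); print(n,m.sum(),np.percentile(P[m,2],[10,50,90]).round(1))
E
```

```text
cam [382.37506901  -4.34509208 857.01139176]
[[633.  115.5]
 [624.1  -3.8]
 [451.    8.9]
 [461.  127.7]]
yaw -0.07423489694932191 t [547.59286722  32.61664512]
res [[-1.1 -0.9]
 [-0.9  1.5]
 [ 0.5  1.2]
 [ 1.5 -1.7]]
mark [539.6  34.1] [-8.   0.9]
plFL [564.2  50.1] [15.3 18.6]
plFR [560.8  12. ] [ 14.7 -19.6]
plRR [500.9  16.2] [-45.3 -19.9]
plRL [504.3  55.5] [-44.9  19.6]
stopL [624.9  48. ] [76.  21.1]
stopR [622.6   5.8] [ 76.8 -21.2]
jawarm [593.8  43.3] [45.3 14.1]
redTL [568.  110.7] [14.5 79.4]
redTR [565.7  69.6] [15.3 38.2]
redBR [467.   77.3] [-83.7  38.6]
redBL [469.9 118.8] [-83.9  80.2]
floor 228 [17.9 19.9 21.6]
slab 267 [17.9 19.8 21.9]
plate 37 [23.9 25.6 27. ]
rail 63 [21.6 23.2 24.9]
jaw 80 [20.2 44.4 46. ]
```

The holder origin is at about (547.6, 32.6) mm with yaw −0.074. The residuals are under 2 mm, and the stop, jaw, tail and plate measurements all match the nominal sizes. The plate is at holder x = −15, so its lip rear face is at x = −45.

Plan:
- Set the opening to 43 mm, which puts the finger centres at holder y = 0 and y = 62.
- Put the TCP at holder (−63, 31), which is world (487, 68), and turn it +17.2° about z.

Call:
servo_tool(angular=[[0,0,2],[0,0,4],[0,0,7],[0,0,10],[0,0,13],[0,0,16],[0,0,17.2],[0,0,17.2],[0,0,17.2],[0,0,17.2]], slide=[[10,-14,0],[28,-40,-5],[51,-72,-10],[74,-105,-20],[97,-138,-30],[120,-171,-40],[143,-204,-50],[166,-237,-60],[189,-270,-70],[212,-303,-80]], grip=[-0.065,-0.065,-0.065,-0.065,-0.065,-0.065,-0.065,-0.065,-0.065,-0.065])

```text
time: 0.93
tool_pos: [404.3, 183.9, 146.2]
tcp_rot: [3.141, -0.0, 3.068]
contact_force: [1.4, 1.2, 0.0]
grip_width: 43.1
```

Call:
servo_tool(angular=[[0,0,0],[0,0,0],[0,0,0],[0,0,0],[0,0,0],[0,0,0],[0,0,0]], slide=[[22,-32,-10],[44,-64,-20],[62,-88,-35],[74,-106,-50],[83,-118,-60],[83,-118,-62],[83,-118,-62]], grip=[-0.065,-0.065,-0.065,-0.065,-0.065,-0.065,-0.065])

```text
time: 1.52
tool_pos: [486.0, 67.4, 83.7]
tcp_rot: [3.141, -0.003, 3.066]
contact_force: [-1.3, -0.2, -0.7]
grip_width: 43.0
```

```bash
cat > st.py <<'E'
from plant import bot
from h import *
import sys
o=bot.get_obs();p=o["tool_pos"];y=-0.0742;R=np.array([[np.cos(y),-np.sin(y)],[np.sin(y),np.cos(y)]])
print(round(o["time"],2),p.round(1),o["tcp_rot"].round(4),"F",o["contact_force"].round(2),"w",round(o["grip_width"],1),"holder",(R.T@(p[:2]-[547.6,32.6])).round(1))
if len(sys.argv)>1:
    for n in("top","scene"):
        c=bot.capture(n); pickle.dump(c,open(f"{n}{sys.argv[1]}.pkl","wb"))
        a=c["img"][165:315,207:327] if n=="top" else c["img"][180:300,290:410]
        cv2.imwrite(f"pics/{n}{sys.argv[1]}.png",cv2.resize(a,None,fx=4,fy=4,interpolation=cv2.INTER_CUBIC))
E
python3 st.py 1
```

```text
1.52 [486.   67.4  83.7] [ 3.1415e+00 -2.7000e-03  3.0663e+00] F [-1.25 -0.2  -0.68] w 43.0 holder [-64.   30.1]
```

View pics/scene1.png

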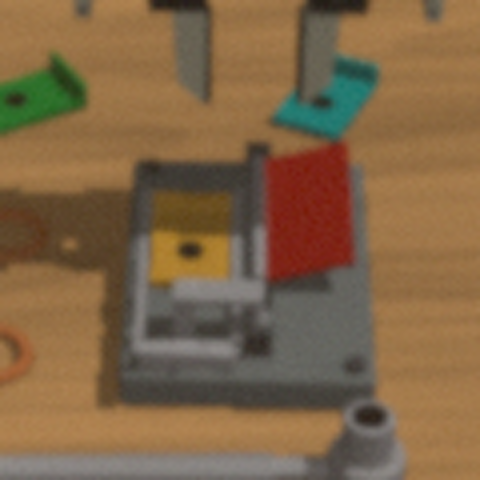

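View pics/top1.png

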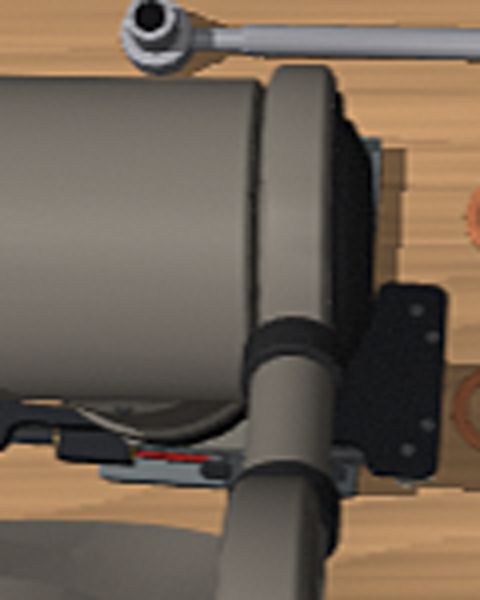

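```bash
python3 - <<'E'
from h import *
c=pickle.load(open("scene1.pkl","rb"));y=-.0742;R=np.array([[np.cos(y),-np.sin(y)],[np.sin(y),np.cos(y)]])
for yy in(30.1-40.5,30.1-21.5,30.1+21.5,30.1+40.5):
  for xx in (-73.5,-54.5):
    w=R@[xx,yy]+[547.6,32.6]; print(yy,xx,((proj(c,[*w,83.7])-[290,180])*4).round())
E
python3 - <<'E'
from plant import bot
import cv2
c=bot.capture("wrist"); cv2.imwrite("pics/w1.png",c["img"])
E
```

```text
-10.399999999999999 -73.5 [168.  79.]
-10.399999999999999 -54.5 [167. 100.]
8.600000000000001 -73.5 [206.  80.]
8.600000000000001 -54.5 [205. 101.]
51.6 -73.5 [290.  81.]
51.6 -54.5 [291. 102.]
70.6 -73.5 [328.  81.]
70.6 -54.5 [329. 103.]
```

View pics/w1.png

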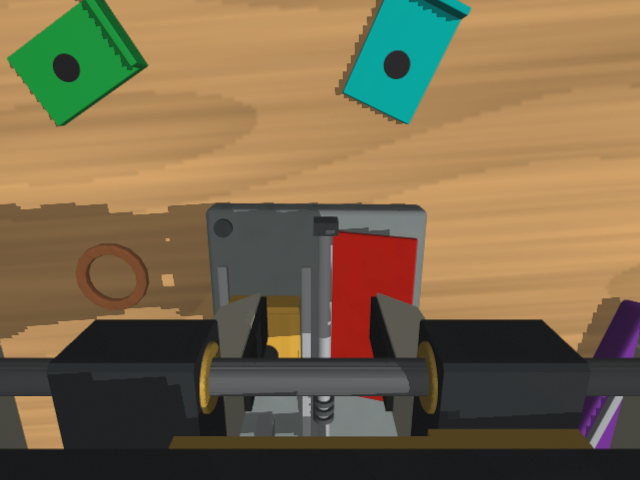

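Scene-crop fingertips, at about (208,100) and (300–335,100), agree with the projected ones. Descend now.

Call:
servo_tool(angular=[[0,0,0],[0,0,0],[0,0,0],[0,0,0],[0,0,0]], slide=[[0,1,-10],[0,1,-22],[0,1,-34],[0,1,-40],[0,1,-40]], grip=[-0.065,-0.065,-0.065,-0.065,-0.065])

```text
time: 2.08
tool_pos: [485.6, 69.4, 43.6]
tcp_rot: [3.142, -0.002, 3.069]
contact_force: [-0.1, -0.2, -0.1]
grip_width: 43.3
```

```bash
python3 st.py 2
```

```text
2.08 [485.6  69.4  43.6] [ 3.1416e+00 -2.4000e-03  3.0689e+00] F [-0.07 -0.17 -0.13] w 43.3 holder [-64.6  32.1]
```

View pics/scene2.png

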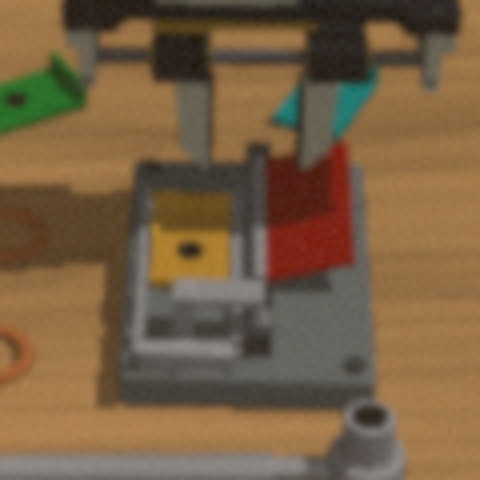

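Call:
servo_tool(angular=[[0,0,0],[0,0,0],[0,0,0],[0,0,0],[0,0,0],[0,0,0]], slide=[[0,-1,0],[0,-1,-3],[0,-1,-6],[0,-1,-9],[0,-1,-11],[0,-1,-11]], grip=[0.13,0.13,0.13,0.13,0.13,0.13])

```text
time: 2.68
tool_pos: [486.8, 68.0, 33.7]
tcp_rot: [3.141, 0.0, 3.068]
contact_force: [-0.4, 1.2, 4.1]
grip_width: 52.4
```

```bash
python3 st.py 3
```

```text
2.68 [486.8  68.   33.7] [3.1411e+00 3.0000e-04 3.0678e+00] F [-0.38  1.25  4.07] w 52.4 holder [-63.2  30.8]
```

View pics/scene3.png

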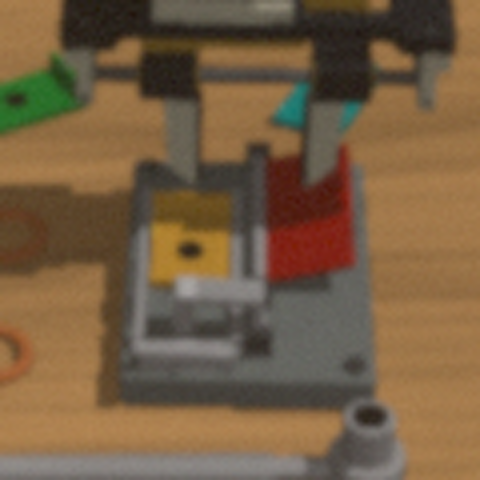

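The tail is touched at 4 N. Next I press another 5 mm.

Call:
servo_tool(angular=[[0,0,0],[0,0,0],[0,0,0],[0,0,0],[0,0,0]], slide=[[0,0,-2],[0,0,-3.5],[0,0,-5],[0,0,-5],[0,0,-5]], grip=[0.13,0.13,0.13,0.13,0.13])

```text
time: 3.2
tool_pos: [487.0, 68.3, 29.2]
tcp_rot: [3.141, 0.001, 3.068]
contact_force: [-0.6, 4.5, 6.8]
grip_width: 51.8
```

```bash
python3 st.py 4
```

```text
3.2 [487.   68.3  29.2] [3.1406e+00 9.0000e-04 3.0678e+00] F [-0.58  4.49  6.83] w 51.8 holder [-63.1  31.1]
```

View pics/scene4.png

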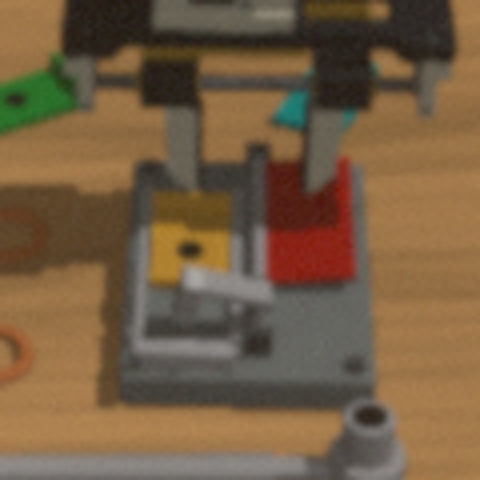

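```bash
python3 - <<'E'
from h import *
for k in "14":
    c=pickle.load(open(f"scene{k}.pkl","rb"));y=-.0742;R=np.array([[np.cos(y),-np.sin(y)],[np.sin(y),np.cos(y)]])
    v,u=np.mgrid[180:300,290:410];u=u.ravel();v=v.ravel();P=depth(c,u,v);h=(P[:,:2]-[547.6,32.6])@R
    hsv=cv2.cvtColor(c["img"],cv2.COLOR_BGR2HSV)[v,u]
    m=((hsv[:,0]<8)|(hsv[:,0]>172))&(hsv[:,1]>150)&(h[:,0]>-30)
    A=np.c_[h[m,1]-34,np.ones(m.sum())]; print(m.sum(),np.linalg.lstsq(A,P[m,2],rcond=None)[0])
E
```

```text
324 [-1.14708881 69.69218655]
330 [-1.3239475  69.05656549]
```

```bash
python3 - <<'E'
from h import *
for k in "014":
    c=pickle.load(open(f"scene{k}.pkl","rb"));y=-.0742;R=np.array([[np.cos(y),-np.sin(y)],[np.sin(y),np.cos(y)]])
    v,u=np.mgrid[180:300,290:410];u=u.ravel();v=v.ravel();P=depth(c,u,v);h=(P[:,:2]-[547.6,32.6])@R
    hsv=cv2.cvtColor(c["img"],cv2.COLOR_BGR2HSV)[v,u]
    m=((hsv[:,0]<8)|(hsv[:,0]>172))&(hsv[:,1]>150)&(h[:,0]>-30)&(h[:,0]<10)&(h[:,1]>40)&(h[:,1]<84)
    for a,b in((45,55),(55,65),(65,80)):
        q=m&(h[:,1]>a)&(h[:,1]<b); print(k,a,q.sum(),np.median(P[q],0).round(1))
E
```

```text
0 45 64 [543.5  83.   31.5]
0 55 65 [541.3  93.4  34.9]
0 65 94 [542.7 105.6  38.5]
1 45 68 [542.7  82.9  31.5]
1 55 65 [542.8  93.2  35. ]
1 65 96 [543.5 105.4  39. ]
4 45 69 [542.5  82.7  28.6]
4 55 63 [541.2  93.2  29.5]
4 65 96 [542.5 105.4  30.2]
```

Tail slope is now about 0.075 rad, so the clip is at about 0.225. Next I press 1 mm more, then push along holder +x in world direction (0.997, −0.074).

Call:
servo_tool(angular=[[0,0,0],[0,0,0],[0,0,0],[0,0,0],[0,0,0],[0,0,0],[0,0,0],[0,0,0],[0,0,0],[0,0,0]], slide=[[0,0,-1],[2,-0.1,-1],[5,-0.4,-1],[8,-0.6,-1],[11,-0.8,-1],[14,-1,-1],[17,-1.3,-1],[20,-1.5,-1],[20,-1.5,-1],[20,-1.5,-1]], grip=[0.13,0.13,0.13,0.13,0.13,0.13,0.13,0.13,0.13,0.13])

```text
time: 4.13
tool_pos: [505.0, 66.2, 27.7]
tcp_rot: [-3.141, -0.004, 3.068]
contact_force: [-5.7, 0.1, 7.9]
grip_width: 51.7
```

```bash
python3 st.py 5
```

```text
4.13 [505.   66.2  27.7] [-3.1412 -0.0035  3.0685] F [-5.73  0.09  7.95] w 51.7 holder [-44.9  30.4]
```

View pics/scene5.png

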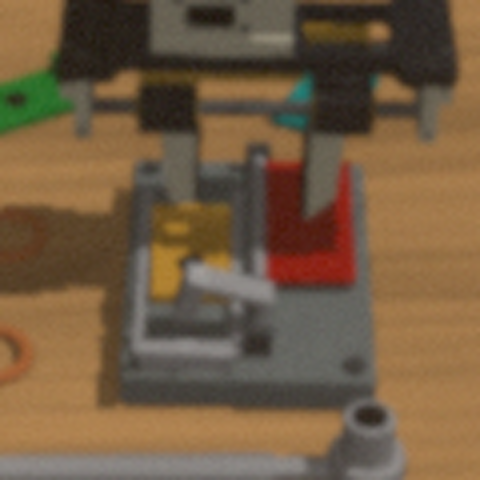

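The plate is moving: its front edge went from row 285 to row 300 in the crop. I'll continue.

Call:
servo_tool(angular=[[0,0,0],[0,0,0],[0,0,0],[0,0,0],[0,0,0],[0,0,0],[0,0,0],[0,0,0],[0,0,0],[0,0,0]], slide=[[3,-0.2,0],[6,-0.4,0],[10,-0.7,0],[14,-1,0],[18,-1.3,0],[22,-1.6,0],[26,-1.9,0],[30,-2.2,0],[32,-2.4,0],[32,-2.4,0]], grip=[0.13,0.13,0.13,0.13,0.13,0.13,0.13,0.13,0.13,0.13])

```text
time: 5.07
tool_pos: [537.2, 63.8, 27.7]
tcp_rot: [-3.141, -0.004, 3.068]
contact_force: [-5.0, -0.0, 7.3]
grip_width: 51.8
```

```bash
python3 st.py 6
```

```text
5.07 [537.2  63.8  27.7] [-3.1413 -0.0036  3.0684] F [-5.02 -0.    7.26] w 51.8 holder [-12.7  30.4]
```

View pics/scene6.png

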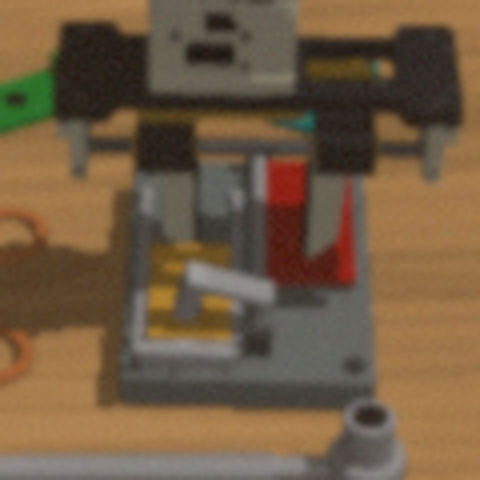

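Call:
servo_tool(angular=[[0,0,0],[0,0,0],[0,0,0],[0,0,0],[0,0,0],[0,0,0]], slide=[[2,-0.1,0],[4,-0.3,0],[6,-0.4,0],[8,-0.6,0],[8,-0.6,0],[8,-0.6,0]], grip=[0.13,0.13,0.13,0.13,0.13,0.13])

```text
time: 5.67
tool_pos: [544.9, 63.2, 27.7]
tcp_rot: [-3.141, -0.004, 3.068]
contact_force: [-5.4, -1.2, 6.8]
grip_width: 52.0
```

Call:
servo_tool(angular=[[0,0,0],[0,0,0],[0,0,0]], slide=[[0.5,0,0],[1,-0.1,0],[1,-0.1,0]], grip=[0.13,0.13,0.13])

```text
time: 5.92
tool_pos: [545.2, 63.2, 27.6]
tcp_rot: [-3.141, -0.005, 3.068]
contact_force: [-8.4, -0.3, 8.6]
grip_width: 51.8
```

```bash
python3 st.py 7
```

```text
5.92 [545.2  63.2  27.6] [-3.1412 -0.0054  3.0685] F [-8.41 -0.34  8.59] w 51.8 holder [-4.6 30.4]
```

View pics/scene7.png

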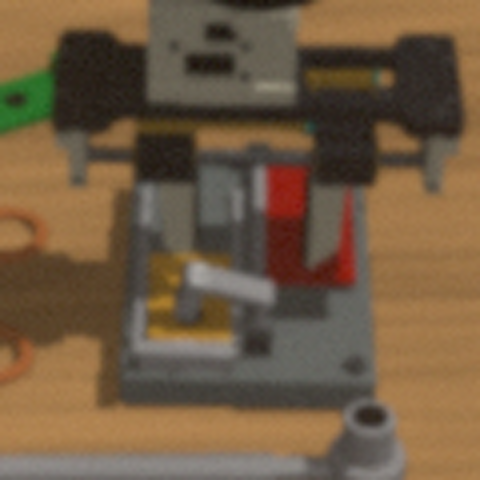

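The force is rising and the motion has stalled. I'll press a little more to confirm the stop.

Call:
servo_tool(angular=[[0,0,0],[0,0,0],[0,0,0],[0,0,0]], slide=[[0.7,-0.1,0],[1.5,-0.1,0],[1.5,-0.1,0],[1.5,-0.1,0]], grip=[0.13,0.13,0.13,0.13])

```text
time: 6.35
tool_pos: [545.7, 63.2, 27.6]
tcp_rot: [-3.141, -0.008, 3.068]
contact_force: [-10.8, -0.1, 9.6]
grip_width: 51.5
```

```bash
python3 st.py 8; python3 - <<'E'
from h import *
y=-.0742;R=np.array([[np.cos(y),-np.sin(y)],[np.sin(y),np.cos(y)]])
c=pickle.load(open("scene8.pkl","rb"))
v,u=np.mgrid[180:300,290:410];u=u.ravel();v=v.ravel();P=depth(c,u,v);h=(P[:,:2]-[547.6,32.6])@R
hsv=cv2.cvtColor(c["img"],cv2.COLOR_BGR2HSV)[v,u]
m=(hsv[:,0]>12)&(hsv[:,0]<30)&(hsv[:,1]>140)&(abs(h[:,1])<21)&(P[:,2]>22)&(P[:,2]<39)
print(m.sum(),np.percentile(h[m,0],[0,1,5,50,95,99,100]).round(1),np.percentile(P[m,2],[5,50,95]))
m=((hsv[:,0]<8)|(hsv[:,0]>172))&(hsv[:,1]>150)&(h[:,0]<10)&(h[:,1]>40)&(h[:,1]<84)&(P[:,2]<45)&(h[:,0]>-85)
for a,b in((45,55),(55,65),(72,80)):
    q=m&(h[:,1]>a)&(h[:,1]<b); print(a,q.sum(),np.median(P[q],0).round(1))
E
```

```text
6.35 [545.7  63.2  27.6] [-3.1411 -0.0075  3.0683] F [-10.77  -0.08   9.58] w 51.5 holder [-4.2 30.3]
220 [ 5.2  7.8 10.2 36.5 56.9 58.8 60. ] [24.61760847 26.83345715 36.2134214 ]
45 128 [517.7  84.7  27.5]
55 45 [513.6  92.5  27.6]
72 30 [551.2 110.3  28.3]
```

View pics/scene8.png

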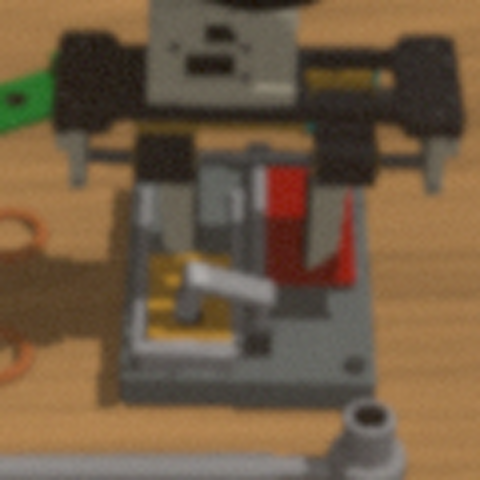

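Call:
servo_tool(angular=[[0,0,0],[0,0,0],[0,0,0],[0,0,0]], slide=[[1,-0.1,0],[2,-0.1,0],[2,-0.1,0],[2,-0.1,0]], grip=[0.13,0.13,0.13,0.13])

```text
time: 6.78
tool_pos: [545.9, 63.2, 27.5]
tcp_rot: [-3.141, -0.011, 3.068]
contact_force: [-15.5, -0.2, 16.4]
grip_width: 52.1
```

```bash
python3 st.py 9
```

```text
6.78 [545.9  63.2  27.5] [-3.1409 -0.0114  3.0681] F [-15.52  -0.18  16.45] w 52.1 holder [-4.  30.4]
```

A 2 mm further command gave only 0.2 mm of motion and 15 N, so the plate is firmly on the stop. I'll back the finger off the lip with the tail still held, then raise straight up.

Call:
servo_tool(angular=[[0,0,0],[0,0,0],[0,0,0],[0,0,0],[0,0,0],[0,0,0]], slide=[[-2,0.1,0],[-4,0.3,0],[-7,0.5,0],[-10,0.7,0],[-10,0.7,0],[-10,0.7,0]], grip=[0.13,0.13,0.13,0.13,0.13,0.13])

```text
time: 7.38
tool_pos: [543.6, 63.3, 29.2]
tcp_rot: [3.141, 0.006, 3.068]
contact_force: [4.6, -0.1, 6.9]
grip_width: 51.8
```

```bash
python3 st.py 10
```

```text
7.38 [543.6  63.3  29.2] [3.1414 0.0058 3.0676] F [ 4.56 -0.09  6.92] w 51.8 holder [-6.3 30.4]
```

View pics/scene10.png

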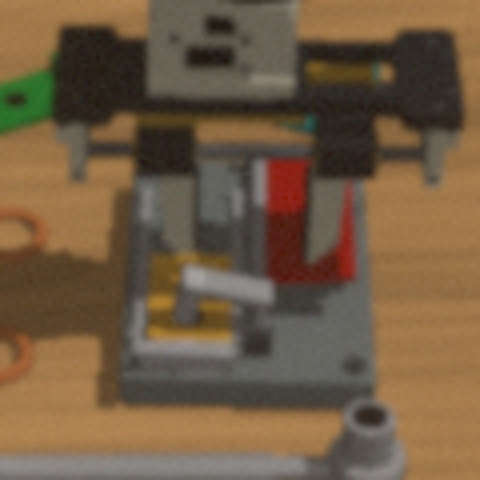

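Call:
servo_tool(angular=[[0,0,0],[0,0,0],[0,0,0],[0,0,0],[0,0,0],[0,0,0],[0,0,0],[0,0,0],[0,0,0],[0,0,0]], slide=[[-2,0.1,0],[-4,0.3,0],[-4,0.3,0],[-4,0.3,3],[-4,0.3,6],[-4,0.3,9],[-4,0.3,12],[-4,0.3,17],[-4,0.3,25],[-4,0.3,35]], grip=[0.13,0.13,0.13,0.13,0.13,0.13,0.13,0.13,0.13,0.13])

```text
time: 8.32
tool_pos: [536.7, 64.0, 63.0]
tcp_rot: [3.142, -0.002, 3.068]
contact_force: [0.3, -0.4, 0.0]
grip_width: 51.8
```

```bash
python3 st.py 11
```

```text
8.32 [536.7  64.   63. ] [ 3.1416e+00 -1.5000e-03  3.0681e+00] F [ 0.29 -0.38  0.02] w 51.8 holder [-13.2  30.5]
```

View pics/scene11.png

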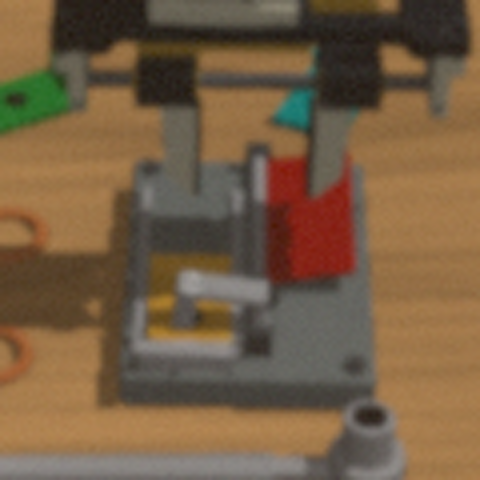

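The clip has closed onto the plate and the plate stayed in place. Now I move the hand away so the top camera can check it.

Call:
servo_tool(angular=[[0,0,0],[0,0,0],[0,0,0],[0,0,0],[0,0,0],[0,0,0],[0,0,0],[0,0,0],[0,0,0],[0,0,0]], slide=[[0,0,30],[0,0,60],[0,0,90],[-15,20,110],[-35,50,120],[-55,80,120],[-75,110,120],[-95,140,120],[-115,170,120],[-135,200,120]], grip=[0.13,0.13,0.13,0.13,0.13,0.13,0.13,0.13,0.13,0.13])

```text
time: 9.25
tool_pos: [400.9, 265.1, 183.0]
tcp_rot: [3.141, 0.0, 3.068]
contact_force: [0.8, 0.9, -0.0]
grip_width: 51.8
```

Call:
servo_tool(angular=[[0,0,0],[0,0,0],[0,0,0],[0,0,0],[0,0,0],[0,0,0],[0,0,0],[0,0,0]], slide=[[-20,30,0],[-40,60,0],[-60,90,0],[-80,120,0],[-100,150,0],[-120,180,0],[-120,180,0],[-120,180,0]], grip=[0.13,0.13,0.13,0.13,0.13,0.13,0.13,0.13])

```text
time: 9.92
tool_pos: [280.9, 445.0, 182.6]
tcp_rot: [-3.141, -0.0, 3.072]
contact_force: [0.9, -1.2, -0.3]
grip_width: 51.8
```

```bash
python3 st.py 12; python3 - <<'E'
from h import *
y=-.0742;R=np.array([[np.cos(y),-np.sin(y)],[np.sin(y),np.cos(y)]])
c=pickle.load(open("top12.pkl","rb"));o=pickle.load(open("top0.pkl","rb"))
cv2.imwrite("pics/full12.png",c["img"])
for k,cc in((0,o),(12,c)):
    v,u=np.mgrid[165:315,207:327];u=u.ravel();v=v.ravel();P=depth(cc,u,v);h=(P[:,:2]-[547.6,32.6])@R
    hsv=cv2.cvtColor(cc["img"],cv2.COLOR_BGR2HSV)[v,u]
    m=(hsv[:,0]>12)&(hsv[:,0]<30)&(hsv[:,1]>120)&(abs(h[:,1])<23)&(P[:,2]>22)&(P[:,2]<40)
    print(k,m.sum(),np.percentile(h[m,0],[1,5,95,99]).round(1),np.percentile(h[m,1],[2,98]).round(1))
    m=((hsv[:,0]<8)|(hsv[:,0]>172))&(hsv[:,1]>150)&(h[:,1]>40)&(h[:,1]<84)&(P[:,2]<50)
    print("tail slope",np.polyfit(h[m,1],P[m,2],1))
E
```

```text
9.92 [280.9 445.  182.6] [-3.1414 -0.      3.0718] F [ 0.87 -1.22 -0.33] w 51.8 holder [-296.6  391.5]
0 617 [-44.2 -42.9  12.5  14.8] [-18.7  19.3]
tail slope [ 0.30043097 16.75040229]
12 486 [ 6.8  7.2 64.4 66.3] [-18.7  19.4]
tail slope [ 0.16817907 21.23106441]
```

View pics/top12.png

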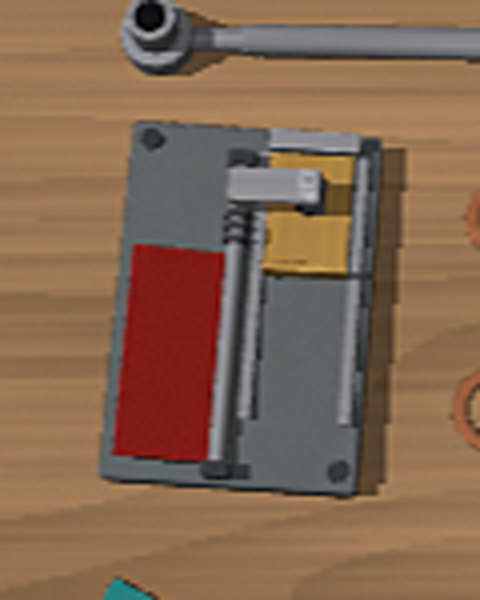

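The plate shifted about 51.5 mm, from x = −15 to about 36.7, and is flush with the stop. The tail slope of 0.168 puts the clip at about 0.13.

```bash
python3 -c "
from plant import bot
print(bot.close_job())"
```

```text
the job is handed in; nothing more can be done
None
```

The brass plate is home against the stop with the clip closed on it, and I handed the job in at about 10 s. `close_job()` reports no verdict.

**What I did:** One fingertip held the red tail down, at an estimated 0.22–0.3 rad, while the other pushed the plate's rear lip along the channel. At the stop, commanding 2 mm more moved the tool only 0.2 mm while the push force rose to about 15 N. I then backed off the lip with the tail still held, raised the hand straight up so the clip closed, and moved clear.

**Last checks, from the top view with the hand away:**
- **Plate position:** it moved about 51.5 mm, to holder x of about 36.7 mm (home is 37). It is centred across the channel and looks straight and flat.
- **Clip:** the tail slope puts it at about 0.13 rad, which is the expected rest on the plate. I could not measure the jaw's force on the plate directly.
- **Bystanders:** the hand did not come near any of them. The wrench and the parts of the rings in view look unmoved. I did not measure any bystander's position.

**Readings that disagreed:** while pushing, the finger position alone put the plate at about 35.5 mm, assuming a 19 mm wide fingertip. That differs from the camera's 36.7 mm, but both are inside the allowed 33.5–39.5 mm. While backing off, the finger stuck briefly on the tail, with about 4.6 N sideways, and the tool rose 1.7 mm. The plate did not move.

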